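# Draw the blind plug from a stone mount base

### The job

Take the puller out of the wooden tool block, thread it into the brass plug in the stone (feel lightly for the start of the thread, then turn it clockwise until it stops) and draw the plug straight up out of its socket without forcing anything. Stand the plug gently upright in the white tray with the puller still screwed into it, let go, and leave everything else on the bench where it is.

Things in the scene. Friction and masses are not known exactly. Their poses are not given: they have to be found in the camera images.
- puller_grip (a point): Centre of the puller's handle: upright dark steel bar 18 mm square, 60 mm tall, sides parallel to the point's x and y, z up along the rod. Below it a 14 mm neck 8 mm long, a flange disc 36 mm across, 6 mm thick, its underside 44 mm below the point, then a 7 mm rod. Puller 100.5 mm long, 0.12 to 0.2 kg. At the start it stands upright in the tool block, flange resting on the block's top.
- puller_lugs (a point): Thread end of the puller, 62 mm straight below puller_grip: two round lugs 7 mm thick stick out of the 7 mm rod along the point's x, 24 mm end to end; the point is on the rod's axis at the lugs' mid-height. A tapered nose reaches 8.5 mm further down; the flange's underside is 18 mm up. The lugs are alike: half a turn makes no difference.
- plug_top (a point): Middle of the plug's top face (z up). Brass plug 40 mm square and tall, 0.32 kg, flush with the stone, cannot turn in its socket. In its top: a round counterbore 27 mm across, 6 mm deep; under it a 5 mm disc with a central slot 28 x 9.2 mm that the lugs pass only when in line with it (to about 7 deg). Lugs resting on the disc: puller_lugs 2.5 mm below this point; dropped in: 14.5 to 16 mm below.
- plug_center (a point): Centre of the plug, 20 mm below plug_top. The thread under the disc is coarse and right-handed: from where the lugs drop in, about 90 deg clockwise (seen from above) to a hard stop 5 to 10 deg past that, working 2 mm down between 35 and 75 deg, with 1 to 2 mm axial play: fully turned, puller_lugs is 16.3 to 18 mm below plug_top (at 18 the flange sits on the plug). Anticlockwise it stops at once.
- socket_mouth (a point): Centre of the socket's mouth in the top face of the stone, 60 mm above the bench. The brown stone is 120 x 100 x 60 mm (x, y, z), fixed. The square socket is 40 mm deep, 1 mm wider than the plug on each side; rubber seal strips grip the plug, so that 6 to 14 N on top of its weight are needed over the first 26 mm of lift.
- tool_block: Fixed wooden block 80 x 80 x 55 mm, origin at the centre of its underside, with a 30 mm hole right through its middle in which the puller stands: lift the puller 30 mm to clear it.
- tray: Fixed white tray 125 x 125 mm with 4 mm walls 18 mm high and a 4 mm thick floor, origin at the centre of its underside. The plug may stand anywhere on its floor.
- plug: The plug; origin at the centre of its underside, z up. The slot's direction is not measured: it lies up to 0.7 rad either way from the plug's x axis. Find it by turning the puller under a light push (3 to 5 N) until it drops; once it has dropped in, the puller stands by itself in the plug, if you need to let go and take a new grip.
- puller: The puller; origin at puller_lugs, z up to the handle.
- stone: The stone; origin at the centre of its underside.
- bottle: bystander: clear bottle, 56 mm across, 150 mm tall, upright
- tub: bystander: open clear tub, 100 mm across, 60 mm tall
- jar: bystander: amber glass jar, 52 mm across, 70 mm tall
- spatula: bystander: metal spatula lying flat, 170 mm long
- brush: bystander: brush lying flat, 180 mm long
- sherd: bystander: flat terracotta sherd 50 x 35 x 14 mm
- loupe: bystander: black loupe ring 40 mm across, 18 mm tall
Mind the look-alikes: they are no part of the job. What is shaped like the puller but green or purple is not meant.

How it is judged:
On the way, in this order (a step that is already met when the one before it is completed fails the run):
1. the puller's lugs are dropped through the slot into the thread of the plug, still seated in its socket (z of puller_lugs in the frame of plug_top below -0.0135 m and horizontal distance between puller_lugs and plug_top below 0.004 m and distance between plug_top and socket_mouth below 0.005 m), for 0.2 s.
2. the plug is drawn straight up clear of its socket on the puller (z of plug in the frame of socket_mouth above 0.002 m and horizontal distance between plug and socket_mouth below 0.015 m and z of puller_lugs in the frame of plug_top below -0.0135 m), for 0.1 s.
At the end, for the whole second after the job is handed in: The plug stands upright (within 0.1 rad) and at rest on the tray's floor, its underside within 8 mm of the tray's and its centre within 50 mm of the tray's centre in x and y, with the puller's lugs still in the thread (at least 13.5 mm below the plug's top) (x of plug in the frame of tray between -0.05 and 0.05 m and y of plug in the frame of tray between -0.05 and 0.05 m and z of plug in the frame of tray below 0.008 m and angle between plug's own z axis and vertical below 0.1 rad and z of puller_lugs in the frame of plug_top below -0.0135 m and linear speed of plug below 0.02 m/s and linear speed of puller below 0.03 m/s); the robot touches nothing.
It fails at once if the puller is forced against the plug (over 45 N) (contact force between puller and plug above 45 N).
It fails at once if the plug is forced against the stone (over 60 N, about 19 N of it the squeeze of the seals at rest), or dropped or pressed hard into the tray (over 45 N) (contact force between plug and stone above 60 N or contact force between plug and tray above 45 N).
It fails at once if the puller or the robot strikes the stone (over 10 N) (contact force between any of puller, the arm and stone above 10 N).
It fails at once if the plug is tipped (over 0.35 rad) (angle between plug's own z axis and vertical above 0.35 rad).
It fails at once if a bystander is moved (over 15 mm) (distance of any of bottle, tub, jar, spatula, brush, sherd, loupe from where it was at the start of the episode above 0.015 m).
It also fails if it takes over 70 s, if anything falls off the work surface, if the arm or the gripper's body presses on something with over 40 N, if the wrist force passes 120 N, or if a joint passes its speed limit or range.

### The arm

A 7-joint arm with a two-finger parallel gripper is mounted at the origin on the work surface. World frame = base frame: x ahead of the robot, y to its left, z up, the work surface at z = 0. Lengths are in m, angles in rad, forces in N, time in s.
With the tool pointing down it reaches from about 0.35 to 0.9 m from the base axis. Payload 7.2 kg.
Tool frame: the origin (TCP) lies midway between the tips of the shut fingers; the grasp point (between the pads) lies arm.grip_point_offset behind it (arm.grip_point_offset is the distance from the TCP to the grasp point, in m); z points along the fingers, y is the line along which they close (so a half turn about z gives the same grasp; the last joint's range is limited). The gripper opens to 85 mm and grips with 20 to 120 N. Pads are 22 mm wide; open, the fingers measure 114 mm over their backs; the gripper's body (76 mm by 85 mm) begins 54 mm behind the grasp point. The pads swing forward as they close: fully open they stand 13 mm farther back than shut.
Start: joints at [1.149, 0.411, -0.013, 1.596, 0.006, 1.134, -0.082], TCP at [0.217, -0.586, 0.231] pointing down, gripper open.
Joint ranges: [-2.95, 2.95], [-0.29, 1.99], [-1.47, 1.44], [0.14, 2.54], [-1.03, 4.17], [0.13, 1.85], [-2.86, 2.86]. Speed limits (rad/s): [2.39, 2.39, 3.01, 3.01, 3.14, 3.14, 3.14].

### API

Orientations are given as a unit quaternion [w, x, y, z].
In Python, from bench import telemetry, vision, ticket, arm gives the robot as it stands.
- The arm moves only by the tool play_rows, never from a script. Its argument "targets" is a list of rows, each a list of 5 numbers: the shift along the tool's x, y, z each as a share of 400 mm, from -1 to 1, then the turn about the tool's z as a share of 60 degrees, from -1 to 1, then the opening, from 0 (shut) to 1 (fully open). In form: [[dx, dy, dz, spin, grip], ...]. A call has 1 to 12 rows; each row is the pose to reach, as a shift and turn from the pose commanded when the call began, along the tool's axes at that moment; what a row does not reach only later rows make up. A row lasts 1/8 s, in which the tool goes at most 62.5 mm and 10.7 degrees, less where a joint would pass 70% of its speed; a pose out of reach is approached as far as the arm can. A call with a number of a shift or a turn outside -1 to 1 is refused whole. A call with a gripper value outside its range is refused whole. The fingers move at their own pace and stop on an object; "squeeze" is the grip in N (left out, the last holds). Time passes only in rows, so rows that repeat a pose let the fingers close. It gives the time, the measured TCP pose, the force, the opening and the grip force at its end, in the units of the state.
- telemetry.get_state(): the state, without advancing time (a new reading comes with each control period).
- vision.camera(name): name is "side" or "top"; returns a dict with "color" (480x640x3 uint8, red, green, blue), "z_map" (480x640 float32, m along the optical axis (not along the pixel's ray), 0 where there is no reading), "K" (3x3 intrinsics, pixels), "eye" and "attitude" of the camera in the world. Camera axes: x right, y down, z forward; pixel columns grow to the right and rows downward; lengths in m; the calibration is good to about 2 mm. A picture is of the moment at which its call begins.
- ticket.close_job(): hands the job in; it is judged then, once.
The state is a dict: "time_s": time; "joints": joint angles; "joint_vel": joint speeds; "tau": joint torques, N m; "ee_pos": TCP position; "eef_rot": TCP orientation; "contact_force": force on the tool from outside, world axes, zero at the start; "torque": the same for the moment, N m; "gripper_width": finger opening in m; "gripper_force": force on a finger pad.
Only numpy, scipy, OpenCV 4.12 (cv2) and the standard library are available. Lean on these libraries where they do the work, as an engineer would, in place of code of your own. Each camera call takes 0.05 s, during which the arm holds its last target. There are 200 camera calls.

## Working session

There is one attempt and no reset: what is moved stays moved. The work goes in short steps, Python scripts to look and compute and a tool call to move; the robot and the scene stay as the last step left them, time stands still between calls to the robot, and variables do not carry over. Pictures are saved under pics/ and viewed, at most 10 in all, crops included, and the job is handed in when it is done.

Besides the shell and the picture viewer there is one more tool, called after "Call:" by a JSON object that holds its "fn" and its "kwargs". play_rows: Moves the arm, as the interface text tells. Its arguments: {"type":"object","properties":{"targets":{"type":"array"},"squeeze":{"type":"number"}},"required":["targets"]}

```bash
mkdir -p pics; ls; cat > h.py <<'E'
import numpy as np, cv2
from bench import telemetry, vision, ticket, arm
from scipy.spatial.transform import Rotation as R
def rot(a):
    a=np.array(a,float)
    return a if a.shape==(3,3) else R.from_quat(a[[1,2,3,0]]).as_matrix()
def shot(n):
    c=vision.camera(n); c['K']=np.array(c['K']); c['R']=rot(c['attitude']); c['eye']=np.array(c['eye']); return c
def save(c,f): cv2.imwrite('pics/'+f,cv2.cvtColor(c['color'],cv2.COLOR_RGB2BGR))
def plane(c,uv,z):
    uv=np.atleast_2d(np.array(uv,float)); d=np.c_[uv,np.ones(len(uv))]@np.linalg.inv(c['K']).T@c['R'].T
    return c['eye']+d*((z-c['eye'][2])/d[:,2])[:,None]
def cloud(c):
    v,u=np.mgrid[0:480,0:640]; d=np.stack([u,v,np.ones_like(u)],-1)@np.linalg.inv(c['K']).T
    return (d*c['z_map'][...,None])@c['R'].T+c['eye']
E
python3 - <<'E'
from h import *
print(telemetry.get_state(), arm.grip_point_offset)
for n in('top','side'):
    c=shot(n); save(c,n+'0.png'); np.savez(n+'0.npz',**c); print(n,c['K'],c['eye'],c['attitude'])
E
```

```text
pics
{'time_s': 0.0, 'joints': array([ 1.1487798 ,  0.41192046, -0.01269618,  1.59703335,  0.00562887,
        1.13428229, -0.0822074 ]), 'joint_vel': array([-0.00178899,  0.00093446, -0.00023415,  0.00136196, -0.00073237,
       -0.00196121,  0.0005766 ]), 'tau': array([ 2.74641488e-04, -6.00619698e+01,  6.81787021e-01, -2.99409717e+01,
        1.37117205e-02,  1.06918457e-02, -1.19331734e-06]), 'ee_pos': array([ 0.21632691, -0.58585234,  0.23044472]), 'eef_rot': array([-7.75259109e-04,  9.84390874e-01,  1.75994206e-01, -2.12834870e-04]), 'contact_force': array([-0.108821  , -0.83341647, -0.8954632 ]), 'torque': array([-0.01382392, -0.01519253,  0.02184652]), 'gripper_force': 0.0, 'gripper_width': 0.0856247777117167} 0.0187
top [[543.55554178   0.         322.94011426]
 [  0.         543.55554178 235.53320298]
 [  0.           0.           1.        ]] [0.39553896 0.01003985 1.12895282] [ 0.06226634 -0.70286818  0.70688224 -0.04916021]
side [[433.30310361   0.         314.85877807]
 [  0.         433.30310361 236.82784635]
 [  0.           0.           1.        ]] [ 0.45014464 -0.6955366   0.49077347] [-0.51577999  0.85399901 -0.05120892  0.04510355]
```

View pics/top0.png

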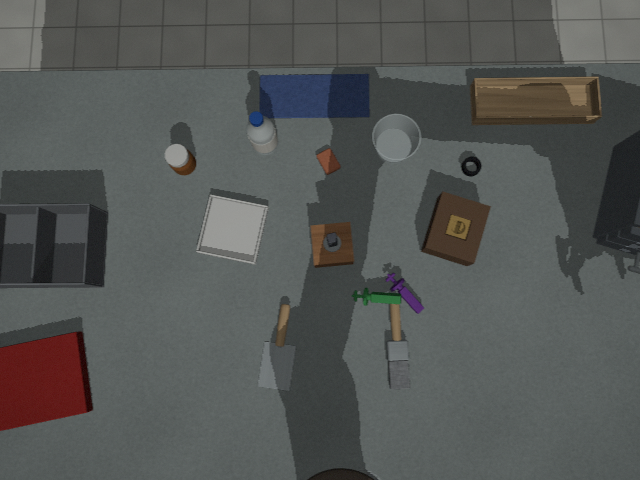

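View pics/side0.png

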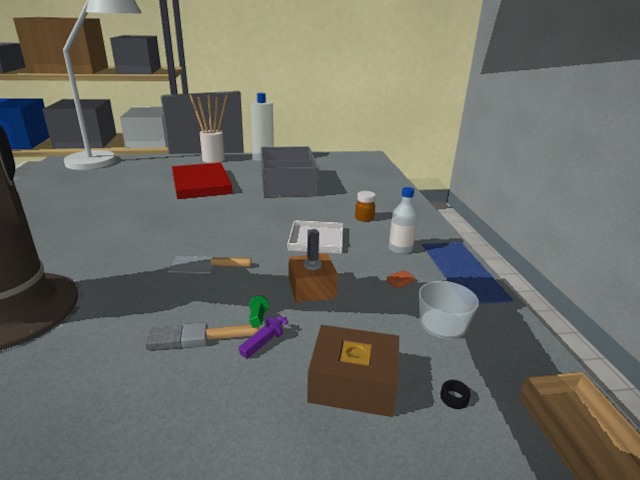

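The top view shows the dark puller in the tool block at about (332,241), the stone with its brass plug at (457,229) and the tray at (233,228). Candidates for the puller are the dark upright one at top (332,241) / side (313,248), the green one lying at top (378,297), and the purple one lying at top (404,292). I choose the dark upright one, which matches the description, and check it in a crop.

```bash
cat > m.py <<'E'
from h import *
c=dict(np.load('top0.npz')); P=cloud(c); img=c['color']; hsv=cv2.cvtColor(img,cv2.COLOR_RGB2HSV)
def box(m,z,name):
    n,l,s,_=cv2.connectedComponentsWithStats(m.astype(np.uint8)); k=1+np.argmax(s[1:,4])
    v,u=np.where(l==k); q=plane(c,np.c_[u,v],z)[:,:2].astype(np.float32)
    r=cv2.minAreaRect((q*1000)); print(name,s[k,4],'z',np.median(P[l==k][:,2]).round(4),'c',np.round(r[0],1),'size',np.round(r[1],1),'ang',round(r[2],1)); return l==k
def win(u0,u1,v0,v1):
    m=np.zeros((480,640),bool); m[v0:v1,u0:u1]=1; return m
Z=P[...,2]
h=box(win(310,356,220,268)&(Z>.115)&(Z<.145),.129,'handle')
box(win(300,365,215,275)&(abs(Z-.055)<.008),.055,'block')
box(win(410,500,180,275)&(abs(Z-.06)<.008),.06,'stone')
br=(hsv[...,0]>15)&(hsv[...,0]<32)&(hsv[...,1]>120)&(hsv[...,2]>90)
box(win(440,475,210,245)&br,.06,'plug')
box(win(190,275,185,270)&(hsv[...,1]<40)&(hsv[...,2]>120),.018,'tray')
cr=img[205:275,290:500]; 
a=cv2.resize(img[215:270,305:360],(400,400),interpolation=cv2.INTER_CUBIC); b=cv2.resize(img[205:255,430:485],(400,364),interpolation=cv2.INTER_CUBIC)
o=np.zeros((400,800,3),np.uint8); o[:,:400]=a; o[:364,400:]=b
cv2.imwrite('pics/crop.png',cv2.cvtColor(o,cv2.COLOR_RGB2BGR))
v,u=np.where(h); print(u.min(),u.max(),v.min(),v.max())
s=telemetry.get_state(); print('tool axes',rot(s['eef_rot']).round(3).tolist())
E
python3 m.py
```

```text
handle 99 z 0.1301 c [550.3  12.7] size [19.6 17.6] ang 13.4
block 1424 z 0.0566 c [551.   12.8] size [81.4 80. ] ang 5.1
stone 3015 z 0.0614 c [ 581.5 -236.8] size [101.7 121.9] ang 71.5
plug 328 z 0.0607 c [ 582.  -238.5] size [40.7 40. ] ang 72.2
tray 3107 z 0.0062 c [588.4 220.2] size [125.6 124.6] ang 78.0
326 336 232 243
tool axes [[0.938, 0.346, -0.001], [0.346, -0.938, 0.001], [-0.0, -0.001, -1.0]]
```

View pics/crop.png

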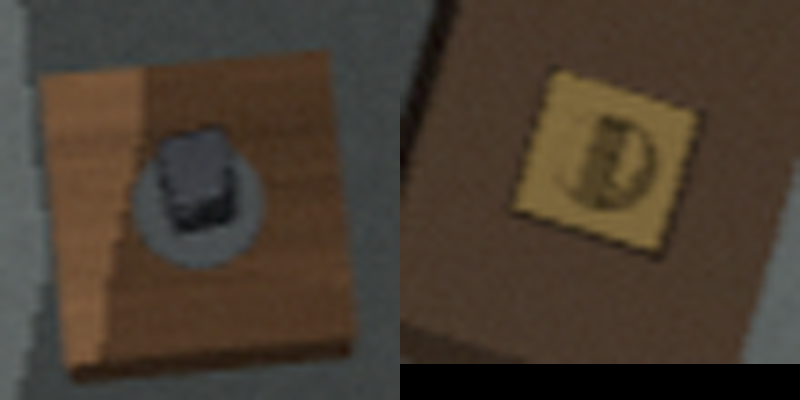

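The crop shows the dark square handle on a grey flange in the wooden block, centred at about crop (200,180). The brass plug is in the stone, with its slot running roughly along the image vertical at crop (603,165). Sizes and heights match the given ones, so I move.

Call:
{"fn": "play_rows", "kwargs": {"targets": [[0.65, -0.557, 0, 0, 1], [0.65, -0.557, 0, 0, 1], [0.65, -0.557, 0, 0, 1], [0.65, -0.557, 0, 0, 1], [0.65, -0.557, 0, 0, 1], [0.65, -0.557, 0, 0, 1], [0.65, -0.557, 0, 0, 1]]}}

```text
time_s: 0.98
ee_pos: [0.3844, -0.2848, 0.2312]
eef_rot: [-0.0, 0.984, 0.178, 0.0]
contact_force: [-0.3, -0.4, -0.1]
gripper_width: 0.0853
gripper_force: 0.0
```

```bash
cat >> h.py <<'E'
def st():
    s=telemetry.get_state(); A=rot(s['eef_rot'])
    print('t',round(s['time_s'],2),'pos',s['ee_pos'].round(4),'yaw',round(np.degrees(np.arctan2(A[1,0],A[0,0])),2),'z',A[:,2].round(3),'F',s['contact_force'].round(2),'T',s['torque'].round(2),'w',round(s['gripper_width'],4),'g',round(s['gripper_force'],1),'q',s['joints'].round(2)); return s,A
def to(p,yaw,s=None):
    s,A=st(); d=A.T@(np.array(p)-s['ee_pos'])/.4
    y=np.degrees(np.arctan2(A[1,0],A[0,0])); print('row',d.round(4),'spin',round((y-yaw)/60,3))
E
python3 - <<'E'
from h import *
to([.5503,.0127,.200],13)
c=dict(np.load('side0.npz')); P=cloud(c); hsv=cv2.cvtColor(c['color'],cv2.COLOR_RGB2HSV)
br=(hsv[...,0]>15)&(hsv[...,0]<32)&(hsv[...,1]>120)&(hsv[...,2]>90); br[:335]=0; br[370:]=0; br[:,:335]=0; br[:,380:]=0
v,u=np.where(br); q=plane(c,np.c_[u,v],.06)[:,:2]*1000
r=cv2.minAreaRect(q.astype(np.float32)); print('side plug',r, np.median(P[br][:,2]))
m=(P[...,2]>.075)&(P[...,2]<.125)&(abs(P[...,0]-.55)<.03)&(abs(P[...,1]-.0)<.04); v,u=np.where(m); print('handle px',u.min(),u.max(),v.min(),v.max())
for vv in (238,255): 
  k=u[v==vv]; print(vv,k.min(),k.max(), P[vv,int(k.mean())])
E
```

```text
t 0.97 pos [ 0.3844 -0.2848  0.2312] yaw 20.55 z [ 0.     0.001 -1.   ] F [-0.33 -0.39 -0.07] T [-0.04  0.01  0.  ] w 0.0853 g 0.0 q [ 0.71  0.17 -0.2   1.93  0.04  1.04 -0.72]
row [ 0.6493 -0.5507  0.0786] spin 0.126
side plug ((581.2955322265625, -238.833984375), (44.98270034790039, 41.288551330566406), 71.85009002685547) 0.060307365619029385
handle px 307 318 232 259
238 307 318 [0.54842849 0.00318674 0.11872102]
255 307 317 [0.54923811 0.00345454 0.08239058]
```

Call:
{"fn": "play_rows", "kwargs": {"targets": [[0.649, -0.551, 0.07, -1, 1], [0.649, -0.551, 0.07, -1, 1], [0.649, -0.551, 0.07, -1, 1], [0.649, -0.551, 0.07, -1, 1], [0.649, -0.551, 0.07, -1, 1], [0.649, -0.551, 0.07, -1, 1], [0.649, -0.551, 0.07, -1, 1], [0.649, -0.551, 0.07, -1, 1]]}}

```text
time_s: 1.98
ee_pos: [0.55, 0.0074, 0.2028]
eef_rot: [-0.0, 0.766, 0.643, -0.001]
contact_force: [-0.1, -0.2, -0.2]
gripper_width: 0.0852
gripper_force: 0.0
```

```bash
python3 -c "
from h import *
to([.5503,.0127,.082],103)"
```

```text
t 1.98 pos [0.55   0.0074 0.2028] yaw 80.08 z [-0.001 -0.001 -1.   ] F [-0.09 -0.16 -0.21] T [-0.02  0.07 -0.02] w 0.0852 g 0.0 q [ 0.31  0.36 -0.53  1.79  0.21  1.05 -0.46]
row [ 0.0135 -0.0013  0.3019] spin -0.382
```

Call:
{"fn": "play_rows", "kwargs": {"targets": [[0.0135, -0.001, 0, -0.382, 1], [0.0135, -0.001, 0, -0.382, 1], [0.0135, -0.001, 0.0, -0.382, 1], [0.0135, -0.001, 0.05, -0.382, 1], [0.0135, -0.001, 0.1, -0.382, 1], [0.0135, -0.001, 0.1, -0.382, 1], [0.0135, -0.001, 0.1, -0.382, 1]]}}

```text
time_s: 2.85
ee_pos: [0.5512, 0.0143, 0.164]
eef_rot: [0.0, 0.622, 0.783, 0.0]
contact_force: [0.5, 0.1, -0.1]
gripper_width: 0.0849
gripper_force: 0.0
```

```bash
python3 -c "
from h import *
to([.5503,.0127,.082],103)"
```

```text
t 2.85 pos [0.5512 0.0143 0.164 ] yaw 103.04 z [ 0.001 -0.    -1.   ] F [ 0.49  0.07 -0.09] T [ 0.   -0.02 -0.03] w 0.0849 g 0.0 q [ 0.35  0.42 -0.6   1.82  0.28  0.98 -0.14]
row [-0.0033 -0.0032  0.205 ] spin 0.001
```

Call:
{"fn": "play_rows", "kwargs": {"targets": [[-0.0033, -0.003, 0.07, 0, 1], [-0.0033, -0.003, 0.14, 0, 1], [-0.0033, -0.003, 0.2, 0, 1], [-0.0033, -0.003, 0.2, 0, 1], [-0.0033, -0.003, 0.2, 0, 0.15], [-0.0033, -0.003, 0.2, 0, 0], [-0.0033, -0.003, 0.2, 0, 0], [-0.0033, -0.003, 0.2, 0, 0], [-0.0033, -0.003, 0.2, 0, 0], [-0.0033, -0.003, 0.2, 0, 0]], "squeeze": 70}}

```text
time_s: 4.1
ee_pos: [0.5505, 0.0133, 0.0838]
eef_rot: [0.0, 0.621, 0.784, 0.0]
contact_force: [-0.7, -0.8, 6.6]
gripper_width: 0.0172
gripper_force: 68.3
```

```bash
python3 -c "
from h import *
st()"
```

```text
t 4.1 pos [0.5505 0.0133 0.0838] yaw 103.19 z [ 0.001 -0.    -1.   ] F [-0.67 -0.77  6.58] T [-0.11  0.24 -0.01] w 0.0172 g 68.3 q [ 0.31  0.52 -0.55  1.89  0.36  0.82 -0.2 ]
```

Call:
{"fn": "play_rows", "kwargs": {"targets": [[0, 0, -0.06, 0, 0], [0, 0, -0.14, 0, 0], [0, 0, -0.22, 0, 0], [0, 0, -0.25, 0, 0], [0, 0, -0.25, 0, 0], [0, 0, -0.25, 0, 0]]}}

```text
time_s: 4.85
ee_pos: [0.5492, 0.0131, 0.1819]
eef_rot: [-0.001, 0.621, 0.784, -0.001]
contact_force: [-0.2, 0.0, -2.5]
gripper_width: 0.0171
gripper_force: 68.4
```

```bash
python3 -c "
from h import *
s,A=st()
c=shot('side'); np.savez('side1.npz',**c)
p=c['K']@(c['R'].T@(s['ee_pos']-[0,0,.03]-c['eye'])); u,v=(p[:2]/p[2]).astype(int); print(u,v)
save({'color':cv2.resize(c['color'][v-60:v+60,u-60:u+60],(600,600),interpolation=cv2.INTER_CUBIC)},'lug.png')
to([.582,-.2375,s['ee_pos'][2]],103)"
```

```text
t 4.85 pos [0.5492 0.0131 0.1819] yaw 103.19 z [-0.002 -0.    -1.   ] F [-0.19  0.04 -2.53] T [-0.06  0.03 -0.03] w 0.0171 g 68.4 q [ 0.36  0.4  -0.61  1.81  0.26  1.02 -0.12]
312 219
t 4.9 pos [0.5492 0.0131 0.1818] yaw 103.19 z [-0.002 -0.    -1.   ] F [ 0.59 -1.2  -1.36] T [ 0.01 -0.06 -0.  ] w 0.0169 g 68.4 q [ 0.36  0.4  -0.61  1.81  0.26  1.02 -0.12]
row [-6.288e-01 -6.320e-02 -2.000e-04] spin 0.003
```

View pics/lug.png

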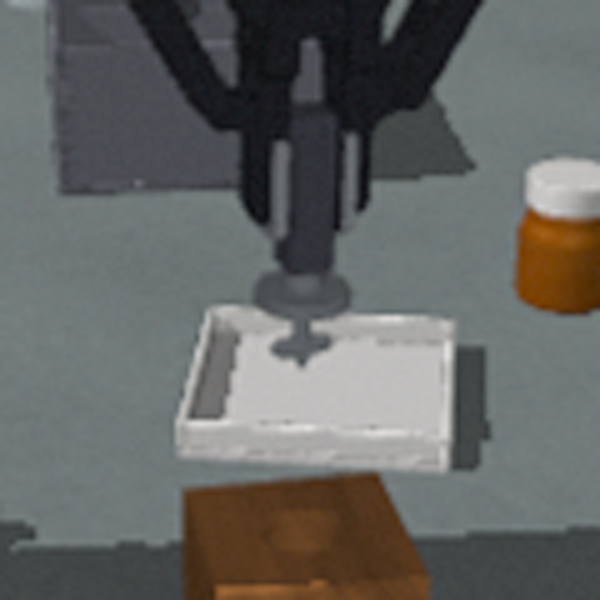

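The side crop shows the puller lifted clear of the block. The lugs spread left and right at crop (303,345), so they lie near world x, a quarter turn from the tool's x. I check its lean against the vertical and where the thread end is.

```bash
cat > lean.py <<'E'
from h import *
import sys
# fit puller axis (side view) in plane of depth; compare with vertical
def lean(c,tcp):
    P=cloud(c); pr=lambda X:(lambda p:p[:2]/p[2])(c['K']@(c['R'].T@(X-c['eye'])))
    for name,dz in(('flange',-.026),('lugs',-.047),('nose',-.053)):
        X=tcp+[0,0,dz]; u,v=pr(X); v=int(round(v)); row=P[v]; d=np.linalg.norm(row-X,axis=1); k=np.where(d<.035)[0]
        uc=(k.min()+k.max())/2 if len(k) else np.nan
        mpp=np.linalg.norm(X-c['eye'])/c['K'][0,0]; print(name,'row',v,'exp u',round(u,1),'seen',uc,'width mm',round(len(k)*mpp*1000,1),'off mm',round((uc-u)*mpp*1000,1))
if __name__=='__main__':
    c=dict(np.load('side1.npz')); lean(c,np.array([.5492,.0131,.1819]))
    c=shot('top'); np.savez('top1.npz',**c)
E
python3 lean.py
```

```text
flange row 217 exp u 312.2 seen 311.5 width mm 36.5 off mm -1.2
lugs row 228 exp u 311.9 seen 311.5 width mm 22.1 off mm -0.8
nose row 231 exp u 311.8 seen 311.5 width mm 3.7 off mm -0.6
```

Call:
{"fn": "play_rows", "kwargs": {"targets": [[-0.63, -0.062, 0, 0, 0], [-0.63, -0.062, 0, 0, 0], [-0.63, -0.062, 0, 0, 0], [-0.63, -0.062, 0, 0, 0], [-0.63, -0.062, 0, 0, 0], [-0.63, -0.062, 0.03, 0, 0], [-0.63, -0.062, 0.06, 0, 0], [-0.63, -0.062, 0.1, 0, 0], [-0.63, -0.062, 0.12, 0, 0], [-0.63, -0.062, 0.12, 0, 0], [-0.63, -0.062, 0.12, 0, 0]]}}

```text
time_s: 6.32
ee_pos: [0.5837, -0.2376, 0.1357]
eef_rot: [0.0, 0.621, 0.784, 0.0]
contact_force: [0.2, -0.5, -0.5]
gripper_width: 0.0176
gripper_force: 68.5
```

```bash
python3 - <<'E'
from h import *
from lean import lean
to([.582,-.238,.108],103)
s=telemetry.get_state()
c=shot('side'); np.savez('side2.npz',**c); lean(c,s['ee_pos'])
p=c['K']@(c['R'].T@(s['ee_pos']-[0,0,.05]-c['eye'])); u,v=(p[:2]/p[2]).astype(int); print(u,v)
save({'color':cv2.resize(c['color'][v-50:v+50,u-50:u+50],(600,600),interpolation=cv2.INTER_CUBIC)},'over.png')
E
```

```text
t 6.33 pos [ 0.5837 -0.2376  0.1357] yaw 103.2 z [ 0.001 -0.    -1.   ] F [ 0.21 -0.48 -0.53] T [ 0.01  0.02 -0.02] w 0.0176 g 68.5 q [ 0.66  0.56 -0.5   1.66  0.31  1.    0.29]
row [ 0.0001 -0.0045  0.0693] spin 0.003
flange row 324 exp u 359.8 seen 359.5 width mm 36.6 off mm -0.4
lugs row 336 exp u 358.7 seen 358.5 width mm 23.0 off mm -0.3
nose row 339 exp u 358.4 seen 356.0 width mm 15.9 off mm -3.5
358 337
```

View pics/over.png

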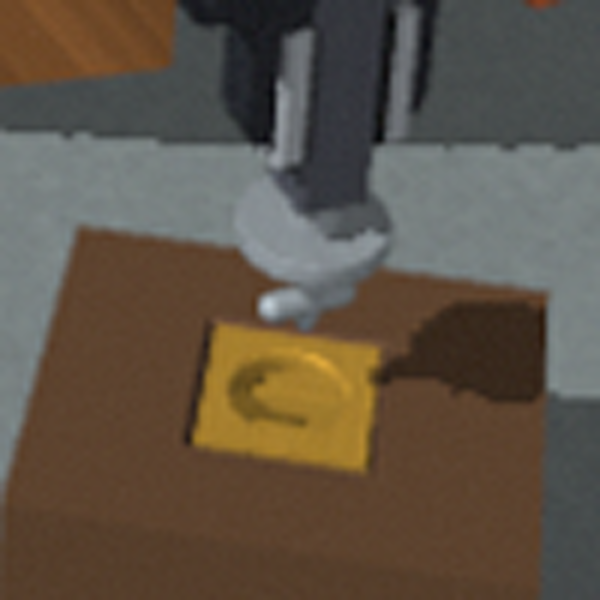

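The crop shows the lugs hanging over the brass plug at crop (300,305), with the counterbore centred at about crop (291,388). I check that centre against the target.

```bash
python3 - <<'E'
from h import *
c=dict(np.load('side2.npz')); print(plane(c,[[356.5,351.7]],.06))
t=dict(np.load('top0.npz')); print(plane(t,[[459.2,227.4]],.06))
hsv=cv2.cvtColor(c['color'],cv2.COLOR_RGB2HSV)
br=(hsv[...,0]>15)&(hsv[...,0]<32)&(hsv[...,1]>120)&(hsv[...,2]>90); br[:335]=0; br[370:]=0; br[:,:335]=0; br[:,380:]=0
v,u=np.where(br); print(cv2.minAreaRect((plane(c,np.c_[u,v],.06)[:,:2]*1000).astype(np.float32)))
E
```

```text
[[ 0.58266798 -0.23725098  0.06      ]]
[[ 0.58006192 -0.24128107  0.06      ]]
((581.15380859375, -239.05917358398438), (44.85718536376953, 41.15930938720703), 71.85009002685547)
```

Call:
{"fn": "play_rows", "kwargs": {"targets": [[0.0, -0.0045, 0.02, 0, 0], [0, -0.0045, 0.045, 0, 0], [0, -0.0045, 0.062, 0, 0], [0, -0.0045, 0.068, 0, 0], [0, -0.0045, 0.071, 0, 0], [0, -0.0045, 0.074, 0, 0], [0, -0.0045, 0.074, 0, 0]]}}

```text
time_s: 7.25
ee_pos: [0.5817, -0.2381, 0.1058]
eef_rot: [0.0, 0.621, 0.784, 0.0]
contact_force: [-0.8, 0.6, -2.8]
gripper_width: 0.017
gripper_force: 68.5
```

```bash
python3 -c "
from h import *
st()"
```

```text
t 7.25 pos [ 0.5817 -0.2381  0.1058] yaw 103.19 z [ 0. -0. -1.] F [-0.84  0.6  -2.84] T [ 0.02  0.01 -0.  ] w 0.017 g 68.5 q [ 0.66  0.59 -0.49  1.68  0.33  0.95  0.27]
```

Call:
{"fn": "play_rows", "kwargs": {"targets": [[0, 0, 0.0025, 0, 0], [0, 0, 0.005, 0, 0], [0, 0, 0.0065, 0, 0], [0, 0, 0.0065, 0, 0]]}}

```text
time_s: 7.75
ee_pos: [0.5819, -0.2382, 0.1038]
eef_rot: [0.0, 0.621, 0.784, 0.0]
contact_force: [-0.6, 0.7, 4.8]
gripper_width: 0.0175
gripper_force: 69.7
```

```bash
python3 -c "
from h import *
st()"
```

```text
t 7.75 pos [ 0.5819 -0.2382  0.1038] yaw 103.19 z [ 0.001 -0.    -1.   ] F [-0.62  0.66  4.82] T [ 0.09  0.48 -0.01] w 0.0175 g 69.7 q [ 0.66  0.6  -0.49  1.69  0.33  0.94  0.27]
```

Call:
{"fn": "play_rows", "kwargs": {"targets": [[0, 0, 0, 0.067, 0], [0, 0, 0, 0.133, 0], [0, 0, 0, 0.2, 0]]}}

```text
time_s: 8.12
ee_pos: [0.5823, -0.2384, 0.1037]
eef_rot: [0.001, 0.701, 0.714, 0.0]
contact_force: [-0.4, -1.0, 1.4]
gripper_width: 0.0173
gripper_force: 68.9
```

Call:
{"fn": "play_rows", "kwargs": {"targets": [[0, 0, 0, 0.067, 0], [0, 0, 0, 0.1, 0]]}}

```text
time_s: 8.38
ee_pos: [0.582, -0.238, 0.1033]
eef_rot: [0.0, 0.737, 0.676, 0.0]
contact_force: [0.1, 0.6, 0.7]
gripper_width: 0.0169
gripper_force: 68.7
```

Call:
{"fn": "play_rows", "kwargs": {"targets": [[0, 0, 0.0015, 0, 0], [0, 0, 0.003, 0.05, 0], [0, 0, 0.003, 0.05, 0]]}}

```text
time_s: 8.75
ee_pos: [0.5819, -0.2373, 0.1017]
eef_rot: [-0.0, 0.753, 0.658, 0.0]
contact_force: [1.1, 2.4, -1.6]
gripper_width: 0.017
gripper_force: 68.6
```

```bash
python3 -c "
from h import *
st()"
```

```text
t 8.75 pos [ 0.5819 -0.2373  0.1017] yaw 82.29 z [ 0.     0.001 -1.   ] F [ 1.08  2.42 -1.58] T [ 0.65 -0.43 -0.08] w 0.017 g 68.6 q [ 0.6   0.58 -0.4   1.69  0.27  0.92 -0.05]
```

Call:
{"fn": "play_rows", "kwargs": {"targets": [[0.002, 0, 0.003, 0, 0], [0.002, 0, 0.006, 0, 0], [0.002, 0, 0.009, 0, 0], [0.002, 0, 0.009, 0, 0]]}}

```text
time_s: 9.25
ee_pos: [0.5824, -0.2374, 0.0991]
eef_rot: [0.001, 0.753, 0.658, 0.0]
contact_force: [0.7, 1.9, 4.5]
gripper_width: 0.0174
gripper_force: 69.3
```

```bash
python3 -c "
from h import *
st()"
```

```text
t 9.25 pos [ 0.5824 -0.2374  0.0991] yaw 82.25 z [ 0.002 -0.    -1.   ] F [0.71 1.93 4.47] T [ 0.42 -0.21 -0.11] w 0.0174 g 69.3 q [ 0.59  0.59 -0.4   1.69  0.28  0.92 -0.05]
```

Call:
{"fn": "play_rows", "kwargs": {"targets": [[0.0025, 0, 0, 0.03, 0], [0.0025, 0, 0.002, 0.06, 0], [0.0025, 0, 0.004, 0.06, 0], [0.0025, 0, 0.006, 0.06, 0]]}}

```text
time_s: 9.75
ee_pos: [0.5811, -0.2365, 0.0951]
eef_rot: [-0.001, 0.774, 0.633, -0.001]
contact_force: [-0.9, -0.2, -1.7]
gripper_width: 0.0171
gripper_force: 68.6
```

```bash
python3 -c "
from h import *
st()"
```

```text
t 9.75 pos [ 0.5811 -0.2365  0.0951] yaw 78.6 z [-0.002  0.    -1.   ] F [-0.86 -0.22 -1.67] T [-0.15  0.07 -0.02] w 0.0171 g 68.6 q [ 0.58  0.59 -0.38  1.7   0.27  0.91 -0.11]
```

Call:
{"fn": "play_rows", "kwargs": {"targets": [[0, 0, 0.0025, 0, 0], [0, 0, 0.005, 0, 0], [0, 0, 0.0075, 0, 0], [0, 0, 0.009, 0, 0], [0, 0, 0.009, 0, 0]]}}

```text
time_s: 10.38
ee_pos: [0.5818, -0.2365, 0.0923]
eef_rot: [0.0, 0.774, 0.633, -0.0]
contact_force: [-0.1, -0.6, -1.6]
gripper_width: 0.0168
gripper_force: 68.6
```

```bash
python3 -c "
from h import *
st()"
```

```text
t 10.38 pos [ 0.5818 -0.2365  0.0923] yaw 78.59 z [-0. -0. -1.] F [-0.07 -0.59 -1.63] T [-0.38  0.15 -0.01] w 0.0168 g 68.6 q [ 0.58  0.59 -0.38  1.7   0.27  0.9  -0.11]
```

Call:
{"fn": "play_rows", "kwargs": {"targets": [[0, 0, 0.0015, 0, 0], [0, 0, 0.003, 0, 0], [0, 0, 0.003, 0, 0]]}}

```text
time_s: 10.75
ee_pos: [0.5819, -0.2365, 0.0911]
eef_rot: [0.0, 0.774, 0.633, -0.0]
contact_force: [-0.8, -1.8, -1.6]
gripper_width: 0.0166
gripper_force: 68.7
```

```bash
python3 -c "
from h import *
st()"
```

```text
t 10.75 pos [ 0.5819 -0.2365  0.0911] yaw 78.59 z [ 0. -0. -1.] F [-0.76 -1.82 -1.6 ] T [-0.48  0.11 -0.04] w 0.0166 g 68.7 q [ 0.58  0.59 -0.38  1.7   0.27  0.9  -0.11]
```

Call:
{"fn": "play_rows", "kwargs": {"targets": [[-0.0007, 0, 0, 0.1, 0], [-0.0007, 0, 0, 0.2, 0], [-0.0007, 0, 0, 0.3, 0], [-0.0007, 0, 0, 0.4, 0], [-0.0007, 0, 0, 0.5, 0]]}}

```text
time_s: 11.38
ee_pos: [0.582, -0.2358, 0.091]
eef_rot: [-0.0, 0.912, 0.41, 0.0]
contact_force: [0.2, -0.5, -0.9]
gripper_width: 0.017
gripper_force: 68.6
```

```bash
python3 -c "
from h import *
st()"
```

```text
t 11.38 pos [ 0.582  -0.2358  0.091 ] yaw 48.42 z [ 0.     0.001 -1.   ] F [ 0.16 -0.51 -0.93] T [-0.01 -0.01 -0.07] w 0.017 g 68.6 q [ 0.49  0.58 -0.26  1.71  0.18  0.88 -0.57]
```

Call:
{"fn": "play_rows", "kwargs": {"targets": [[0, 0, 0, 0.1, 0], [0, 0, 0.0008, 0.2, 0], [0, 0, 0.0016, 0.3, 0], [0, 0, 0.0024, 0.4, 0], [0, 0, 0.0032, 0.5, 0]]}}

```text
time_s: 12.0
ee_pos: [0.5821, -0.2358, 0.0897]
eef_rot: [-0.0, 0.987, 0.16, 0.0]
contact_force: [-1.3, 0.3, -2.2]
gripper_width: 0.0169
gripper_force: 68.6
```

```bash
python3 -c "
from h import *
st()"
```

```text
t 12.0 pos [ 0.5821 -0.2358  0.0897] yaw 18.43 z [ 0.     0.001 -1.   ] F [-1.29  0.32 -2.22] T [-0.01  0.02  0.01] w 0.0169 g 68.6 q [ 0.4   0.57 -0.13  1.72  0.09  0.87 -1.01]
```

Call:
{"fn": "play_rows", "kwargs": {"targets": [[0, 0, 0.0006, 0.1, 0], [0, 0, 0.0012, 0.2, 0], [0, 0, 0.0012, 0.3, 0], [0, 0, 0.0012, 0.4, 0]]}}

```text
time_s: 12.5
ee_pos: [0.582, -0.2358, 0.0891]
eef_rot: [-0.0, 0.999, -0.049, -0.0]
contact_force: [-0.7, -0.2, -2.8]
gripper_width: 0.0172
gripper_force: 68.6
```

```bash
python3 -c "
from h import *
st()"
```

```text
t 12.5 pos [ 0.582  -0.2358  0.0891] yaw -5.57 z [-0.     0.001 -1.   ] F [-0.67 -0.17 -2.77] T [-0.04  0.06  0.02] w 0.0172 g 68.6 q [ 0.32  0.56 -0.02  1.72  0.01  0.86 -1.37]
```

Call:
{"fn": "play_rows", "kwargs": {"targets": [[0, 0, 0, 0.08, 0], [0, 0, 0, 0.15, 0], [0, 0, 0, 0.2, 0]]}}

```text
time_s: 12.88
ee_pos: [0.582, -0.2358, 0.0892]
eef_rot: [-0.0, 0.988, -0.152, -0.0]
contact_force: [0.3, -0.7, -0.4]
gripper_width: 0.017
gripper_force: 68.6
```

```bash
python3 -c "
from h import *
st()"
```

```text
t 12.88 pos [ 0.582  -0.2358  0.0892] yaw -17.48 z [-0.     0.001 -1.   ] F [ 0.28 -0.66 -0.42] T [-0.07  0.13  0.  ] w 0.017 g 68.6 q [ 0.29  0.56  0.03  1.72 -0.02  0.86 -1.55]
```

Turned 96°, still free. Small steps to the stop.

Call:
{"fn": "play_rows", "kwargs": {"targets": [[0, 0, 0, 0.03, 0], [0, 0, 0, 0.06, 0], [0, 0, 0, 0.06, 0]]}}

```text
time_s: 13.25
ee_pos: [0.582, -0.2363, 0.0893]
eef_rot: [-0.0, 0.983, -0.182, 0.0]
contact_force: [0.5, -0.2, -1.4]
gripper_width: 0.0173
gripper_force: 68.5
```

```bash
python3 -c "
from h import *
st()"
```

```text
t 13.25 pos [ 0.582  -0.2363  0.0893] yaw -21.0 z [ 0.  0. -1.] F [ 0.49 -0.15 -1.36] T [-0.04  0.03 -0.  ] w 0.0173 g 68.5 q [ 0.28  0.56  0.05  1.73 -0.03  0.86 -1.6 ]
```

Call:
{"fn": "play_rows", "kwargs": {"targets": [[0, 0, 0, 0.03, 0], [0, 0, 0, 0.06, 0], [0, 0, 0, 0.09, 0], [0, 0, 0, 0.09, 0]]}}

```text
time_s: 13.75
ee_pos: [0.582, -0.2367, 0.0894]
eef_rot: [0.0, 0.974, -0.229, 0.0]
contact_force: [0.5, -0.4, -1.7]
gripper_width: 0.0171
gripper_force: 68.5
```

```bash
python3 -c "
from h import *
st()"
```

```text
t 13.75 pos [ 0.582  -0.2367  0.0894] yaw -26.44 z [ 0. -0. -1.] F [ 0.46 -0.41 -1.72] T [-0.12 -0.14  0.05] w 0.0171 g 68.5 q [ 0.26  0.56  0.07  1.73 -0.05  0.86 -1.68]
```

Call:
{"fn": "play_rows", "kwargs": {"targets": [[0, 0, 0, 0.03, 0], [0, 0, 0, 0.05, 0], [0, 0, 0, 0.05, 0]]}}

```text
time_s: 14.12
ee_pos: [0.5821, -0.2368, 0.0894]
eef_rot: [0.0, 0.967, -0.254, 0.0]
contact_force: [1.1, -0.8, -2.7]
gripper_width: 0.0174
gripper_force: 68.5
```

```bash
python3 -c "
from h import *
st()"
```

```text
t 14.12 pos [ 0.5821 -0.2368  0.0894] yaw -29.43 z [ 0.001 -0.    -1.   ] F [ 1.15 -0.78 -2.68] T [-0.42 -0.42  0.02] w 0.0174 g 68.5 q [ 0.25  0.56  0.08  1.73 -0.06  0.86 -1.73]
```

Call:
{"fn": "play_rows", "kwargs": {"targets": [[0, 0, 0, 0.03, 0], [0, 0, 0, 0.06, 0], [0, 0, 0, 0.06, 0]]}}

```text
time_s: 14.5
ee_pos: [0.5821, -0.237, 0.0895]
eef_rot: [0.0, 0.959, -0.284, 0.0]
contact_force: [2.6, -3.2, -2.6]
gripper_width: 0.0171
gripper_force: 68.4
```

```bash
python3 - <<'E'
from h import *
s,A=st()
for n in('top','side'):
    c=shot(n); np.savez(n+'3.npz',**c)
    p=c['K']@(c['R'].T@(s['ee_pos']+[0,0,-.01]-c['eye'])); u,v=(p[:2]/p[2]).astype(int); print(u,v)
    if n=='side': save({'color':cv2.resize(c['color'][v-40:v+40,u-40:u+40],(600,600),interpolation=cv2.INTER_CUBIC)},'in.png')
E
```

```text
t 14.5 pos [ 0.5821 -0.237   0.0895] yaw -33.05 z [ 0.001 -0.001 -1.   ] F [ 2.61 -3.16 -2.62] T [-0.77 -0.77  0.13] w 0.0171 g 68.4 q [ 0.24  0.56  0.1   1.73 -0.07  0.85 -1.78]
459 224
357 341
```

View pics/in.png

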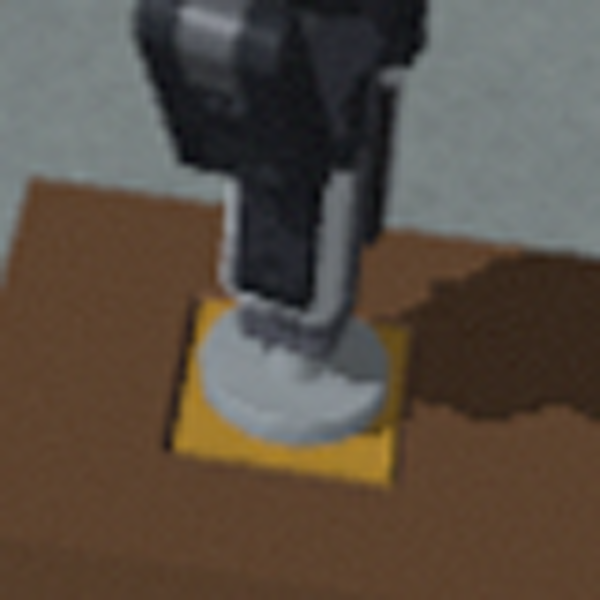

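The crop shows the flange just above the brass plug and centred at crop (293,375). The torque rose at the stop, so I ease off slightly and start drawing.

Call:
{"fn": "play_rows", "kwargs": {"targets": [[0, 0, 0, -0.05, 0], [0, 0, -0.0025, -0.05, 0], [0, 0, -0.005, -0.05, 0], [0, 0, -0.0075, -0.05, 0], [0, 0, -0.01, -0.05, 0]]}}

```text
time_s: 15.22
ee_pos: [0.5811, -0.236, 0.0921]
eef_rot: [-0.0, 0.966, -0.259, -0.001]
contact_force: [5.0, -2.5, -16.8]
gripper_width: 0.0172
gripper_force: 68.5
```

```bash
python3 -c "
from h import *
st()"
```

```text
t 15.22 pos [ 0.5811 -0.236   0.0921] yaw -30.01 z [-0.002  0.001 -1.   ] F [  4.96  -2.46 -16.77] T [-0.61 -1.46 -0.03] w 0.0172 g 68.5 q [ 0.25  0.56  0.09  1.73 -0.06  0.86 -1.74]
```

Call:
{"fn": "play_rows", "kwargs": {"targets": [[0.002, 0, -0.005, 0, 0], [0.002, 0, -0.01, 0, 0], [0.002, 0, -0.015, 0, 0], [0.002, 0, -0.02, 0, 0]]}}

```text
time_s: 15.72
ee_pos: [0.5816, -0.2366, 0.101]
eef_rot: [-0.0, 0.966, -0.259, -0.001]
contact_force: [0.8, -0.4, -13.1]
gripper_width: 0.0169
gripper_force: 68.6
```

```bash
python3 -c "
from h import *
st()"
```

```text
t 15.72 pos [ 0.5816 -0.2366  0.101 ] yaw -30.01 z [-0.002  0.001 -1.   ] F [  0.83  -0.37 -13.14] T [ 0.04 -0.15  0.03] w 0.0169 g 68.6 q [ 0.25  0.55  0.09  1.72 -0.06  0.88 -1.74]
```

Smooth. Keep drawing.

Call:
{"fn": "play_rows", "kwargs": {"targets": [[0, 0, -0.01, 0, 0], [0, 0, -0.02, 0, 0], [0, 0, -0.03, 0, 0], [0, 0, -0.04, 0, 0], [0, 0, -0.05, 0, 0], [0, 0, -0.06, 0, 0]]}}

```text
time_s: 16.48
ee_pos: [0.5835, -0.2375, 0.1269]
eef_rot: [0.0, 0.966, -0.259, 0.001]
contact_force: [-0.0, 0.3, -5.5]
gripper_width: 0.0172
gripper_force: 69.8
```

```bash
python3 -c "
from h import *
st()"
```

```text
t 16.48 pos [ 0.5835 -0.2375  0.1269] yaw -30.01 z [ 0.003 -0.001 -1.   ] F [-0.03  0.27 -5.48] T [0.01 0.01 0.01] w 0.0172 g 69.8 q [ 0.24  0.52  0.09  1.7  -0.06  0.93 -1.74]
```

Call:
{"fn": "play_rows", "kwargs": {"targets": [[-0.002, 0, -0.02, 0, 0], [-0.002, 0, -0.04, 0, 0], [-0.002, 0, -0.07, 0, 0], [-0.002, 0, -0.11, 0, 0], [-0.002, 0, -0.15, 0, 0], [-0.002, 0, -0.15, 0, 0]]}}

```text
time_s: 17.23
ee_pos: [0.5829, -0.237, 0.1875]
eef_rot: [0.0, 0.966, -0.259, 0.002]
contact_force: [0.6, 0.1, -5.6]
gripper_width: 0.0172
gripper_force: 70.0
```

```bash
python3 -c "
from h import *
to([.5884,.220,.182],-30)"
```

```text
t 17.23 pos [ 0.5829 -0.237   0.1875] yaw -30.01 z [ 0.003 -0.001 -1.   ] F [ 0.58  0.08 -5.65] T [-0.05 -0.05 -0.02] w 0.0172 g 70.0 q [ 0.24  0.45  0.1   1.64 -0.05  1.04 -1.74]
row [-0.5596 -0.9963  0.0124] spin -0.0
```

Call:
{"fn": "play_rows", "kwargs": {"targets": [[-0.03, -0.054, 0, 0, 0], [-0.08, -0.142, 0, 0, 0], [-0.135, -0.24, 0, 0, 0], [-0.19, -0.338, 0, 0, 0], [-0.245, -0.436, 0, 0, 0], [-0.3, -0.534, 0, 0, 0], [-0.355, -0.632, 0, 0, 0], [-0.41, -0.73, 0, 0, 0], [-0.465, -0.828, 0, 0, 0], [-0.515, -0.917, 0, 0, 0], [-0.55, -0.979, 0, 0, 0], [-0.56, -0.996, 0, 0, 0]]}}

```text
time_s: 18.73
ee_pos: [0.5862, 0.2231, 0.1847]
eef_rot: [-0.0, 0.966, -0.257, -0.001]
contact_force: [-0.1, -0.6, -4.6]
gripper_width: 0.0177
gripper_force: 69.8
```

```bash
python3 - <<'E'
from h import *
to([.5884,.220,.1],-30)
c=shot('side'); P=cloud(c); hsv=cv2.cvtColor(c['color'],cv2.COLOR_RGB2HSV)
br=(hsv[...,0]>15)&(hsv[...,0]<32)&(hsv[...,1]>120)&(hsv[...,2]>60)&(np.linalg.norm(P-[.588,.2,.11],axis=2)<.08)
q=P[br]; print(br.sum(),q.min(0),q.max(0))
v,u=np.where(br); u0,v0=int(u.mean()),int(v.mean())
save({'color':cv2.resize(c['color'][v0-60:v0+60,u0-60:u0+60],(600,600),interpolation=cv2.INTER_CUBIC)},'carry.png')
E
```

```text
t 18.73 pos [0.5862 0.2231 0.1847] yaw -29.81 z [-0.001  0.001 -1.   ] F [-0.11 -0.6  -4.62] T [-0.06  0.07 -0.02] w 0.0177 g 69.8 q [-0.42  0.46 -0.03  1.64  0.01  1.04 -2.54]
row [0.0089 0.0041 0.2117] spin 0.003
355 [0.55902786 0.19549119 0.11399048] [0.60993487 0.23572385 0.15674211]
```

View pics/carry.png

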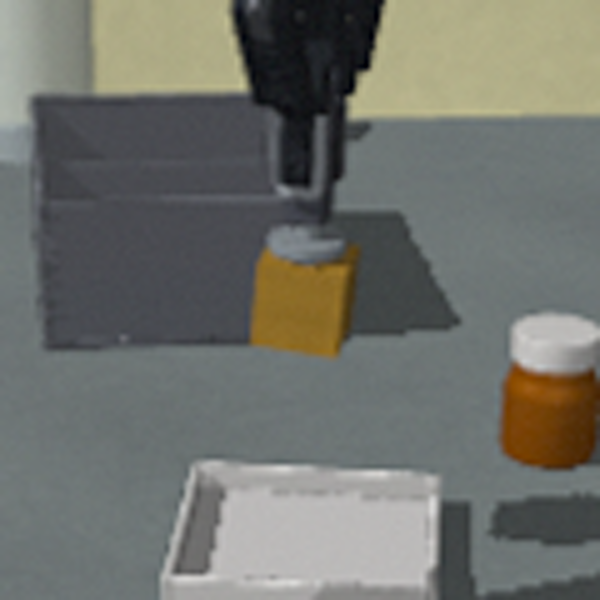

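The crop shows the brass plug hanging on the puller with a slight tilt at crop (305,300), above the empty tray. Its underside measures z ≈ 0.114, so the floor contact should come at about TCP z = 0.075.

Call:
{"fn": "play_rows", "kwargs": {"targets": [[0.006, 0.004, 0.03, 0, 0], [0.006, 0.004, 0.08, 0, 0], [0.006, 0.004, 0.13, 0, 0], [0.006, 0.004, 0.18, 0, 0], [0.006, 0.004, 0.22, 0, 0], [0.006, 0.004, 0.245, 0, 0], [0.006, 0.004, 0.25, 0, 0], [0.006, 0.004, 0.25, 0, 0]]}}

```text
time_s: 19.77
ee_pos: [0.5887, 0.2179, 0.0857]
eef_rot: [-0.0, 0.966, -0.259, 0.0]
contact_force: [-0.7, 0.3, -4.3]
gripper_width: 0.0173
gripper_force: 69.8
```

Call:
{"fn": "play_rows", "kwargs": {"targets": [[0, 0, 0.003, 0, 0], [0, 0, 0.006, 0, 0], [0, 0, 0.009, 0, 0], [0, 0, 0.012, 0, 0]]}}

```text
time_s: 20.27
ee_pos: [0.5884, 0.2179, 0.0805]
eef_rot: [-0.0, 0.966, -0.259, 0.0]
contact_force: [-0.3, -0.0, -4.7]
gripper_width: 0.0171
gripper_force: 69.8
```

```bash
python3 -c "
from h import *
st()"
```

```text
t 20.27 pos [0.5884 0.2179 0.0805] yaw -30.01 z [ 0.  0. -1.] F [-0.35 -0.01 -4.71] T [-0.   -0.03 -0.  ] w 0.0171 g 69.8 q [-0.41  0.57 -0.03  1.73  0.02  0.84 -2.54]
```

Call:
{"fn": "play_rows", "kwargs": {"targets": [[0, 0, 0.003, 0, 0], [0, 0, 0.006, 0, 0], [0, 0, 0.009, 0, 0], [0, 0, 0.012, 0, 0], [0, 0, 0.012, 0, 0]]}}

```text
time_s: 20.9
ee_pos: [0.5884, 0.2178, 0.0756]
eef_rot: [0.0, 0.966, -0.259, -0.0]
contact_force: [-0.7, 1.2, -4.8]
gripper_width: 0.0173
gripper_force: 69.8
```

Call:
{"fn": "play_rows", "kwargs": {"targets": [[0, 0, 0.002, 0, 0], [0, 0, 0.004, 0, 0], [0, 0, 0.004, 0, 0]]}}

```text
time_s: 21.28
ee_pos: [0.5886, 0.218, 0.0744]
eef_rot: [-0.0, 0.966, -0.259, 0.0]
contact_force: [-0.4, 0.4, -1.8]
gripper_width: 0.0168
gripper_force: 70.0
```

Call:
{"fn": "play_rows", "kwargs": {"targets": [[0, 0, 0.0015, 0, 0], [0, 0, 0.003, 0, 0], [0, 0, 0.003, 0, 0]]}}

```text
time_s: 21.65
ee_pos: [0.5885, 0.2179, 0.0729]
eef_rot: [-0.0, 0.966, -0.259, 0.0]
contact_force: [-0.5, 0.6, -2.6]
gripper_width: 0.0171
gripper_force: 70.2
```

```bash
python3 -c "
from h import *
st()"
```

```text
t 21.65 pos [0.5885 0.2179 0.0729] yaw -30.01 z [ 0.  0. -1.] F [-0.51  0.61 -2.56] T [-0.    0.03 -0.01] w 0.0171 g 70.2 q [-0.41  0.58 -0.03  1.73  0.02  0.83 -2.54]
```

Call:
{"fn": "play_rows", "kwargs": {"targets": [[0, 0, 0, 0, 0.3], [0, 0, 0, 0, 0.6], [0, 0, 0, 0, 1], [0, 0, 0, 0, 1], [0, 0, 0, 0, 1], [0, 0, 0, 0, 1], [0, 0, -0.03, 0, 1], [0, 0, -0.08, 0, 1], [0, 0, -0.18, 0, 1], [0, 0, -0.3, 0, 1], [0, 0, -0.35, 0, 1], [0, 0, -0.35, 0, 1]], "squeeze": 20}}

```text
time_s: 23.15
ee_pos: [0.5894, 0.2183, 0.2157]
eef_rot: [-0.001, 0.966, -0.259, 0.002]
contact_force: [0.5, 0.8, -0.3]
gripper_width: 0.0855
gripper_force: 0.0
```

```bash
python3 - <<'E'
from h import *
s,A=st()
c=shot('side')
p=c['K']@(c['R'].T@(np.array([.588,.218,.07])-c['eye'])); u,v=(p[:2]/p[2]).astype(int)
save({'color':cv2.resize(c['color'][v-60:v+60,u-60:u+60],(600,600),interpolation=cv2.INTER_CUBIC)},'end.png')
E
```

```text
t 23.15 pos [0.5894 0.2183 0.2157] yaw -30.01 z [ 0.004  0.002 -1.   ] F [ 0.52  0.84 -0.26] T [-0.    0.01  0.01] w 0.0855 g 0.0 q [-0.41  0.43 -0.03  1.61  0.01  1.1  -2.54]
```

View pics/end.png

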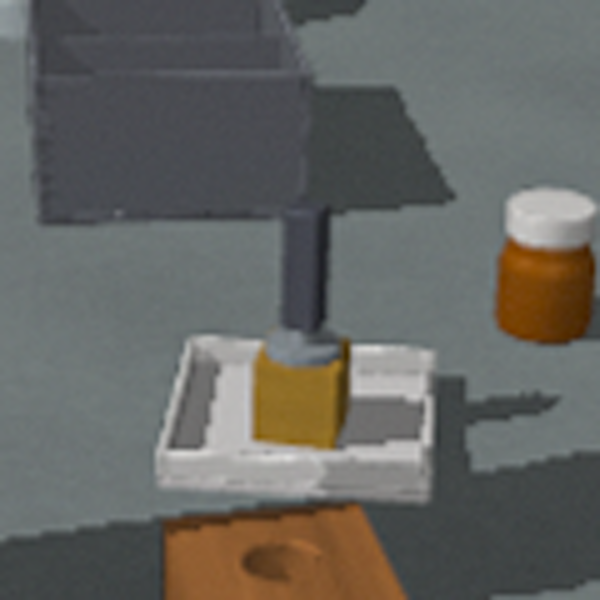

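The crop shows the plug upright in the tray at crop (300,400) with the puller still in it. The gripper is clear.

```bash
python3 -c "
from h import *
print(ticket.close_job())"
```

```text
the job is handed in; nothing more can be done
None
```

I drew the plug out on the puller and stood it upright in the white tray with the puller still screwed in, then let go and handed the job in at about 23 s of the 70 s allowed. The hand-in returned no verdict.

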